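# Line up a hidden swing plate with a drift pin, then fit its bolt

### The job

The brass plate inside the grey unit has swung out of line on its pivot bolt. Feel for the plate's hole with the red-handled drift pin through the slot in the cover, draw the plate into line and push the pin fully home in the base, its collar flat on the cover; leave it there, and then fit the black-headed bolt fully home in the round hole. Work gently, never forcing the pin or the bolt, and leave the white roll and the black loupe where they are.

Things in the scene. Friction and masses are not known exactly. Their poses are not given: they have to be found in the camera images.
- unit: Grey box fixed to the desk: 160 mm along its x, 104 mm along y; origin under the pivot, at desk height; aluminium cover, top face 55 mm up. Layers down from that face: cover 6 mm; hidden brass swing plate from 6.5 to 14.5 mm; solid base from 15 mm. Marred if pin or bolt bears on it with over 30 N. On the x axis: slot at +55 mm, pivot at 0, bolt hole at -45 mm.
- drift_hole (a point): Point on the cover's top face straight above the centre of the base's 13 mm drift hole (36 mm deep in the base). Axes as the unit's: x along it, away from the pivot; y across it; z up. The cover has a slot centred here, 40 mm along y and 18 mm along x.
- pivot (a point): Top of the hexagon head of the pivot bolt, 9 mm above the cover. The brass plate below turns about it stiffly (3 to 5 N at the drift hole moves it) and stays where left. Its own 13 mm drift hole, 55 mm from the pivot, starts up to 13 mm off to +y or -y of the base's hole; not measured. The plate is 64 mm wide: beside its hole the pin meets solid brass.
- bolt_hole (a point): Centre of the round 12 mm bolt hole at the cover's top face, 45 mm beyond the pivot, 100 mm from drift_hole. Plate and base have 11.5 mm holes for the bolt, in line only when the plate is in line; 36 mm deep in the base. Axes as the unit's.
- pin_grip (a point): Drift pin, 90 g: centre of its red handle, z up along the pin. Handle 18 mm in diameter, from 19 mm below to 19 mm above this point; below it a dark collar, 24 mm in diameter, 5 mm thick, its underside (which seats on the cover) 24 mm below this point. Stands upright in the rack, collar on the rack's top.
- pin_tip (a point): Lower end of the drift pin's steel shank, 48 mm below the collar's underside and 72 mm below pin_grip. The shank is 12 mm in diameter for 27 mm below the collar, tapers to 10 mm over 10 mm, then is a 10 mm nose 11 mm long whose end is chamfered to 8.4 mm.
- bolt_grip (a point): Bolt, 60 g: centre of its black round head, z up along the bolt. Head 18 mm in diameter, from 18.5 mm below to 18.5 mm above this point; then a steel flange, 22 mm in diameter, its underside 21.5 mm below this point. Shank 10 mm in diameter, 36 mm long below the flange, its end chamfered to 7 mm. Stands in the rack's other socket.
- rack: Wooden block fixed to the desk, 56 mm along x, 120 mm along y, 56 mm high; origin at the centre of its underside, at desk height. Square sockets 14.5 mm wide, 53 mm deep, at y = +32 and -32 mm hold the pin and the bolt, either in either. Between rack and unit stands a magnifier stand about 0.2 m high: carry things over it or round it on the robot side.
- film: Bystander: white roll, 33 mm across and 45 mm long, on the desk.
- loupe: Bystander: black loupe, 34 mm across, 28 mm high, standing on the desk.

How it is judged:
By the outcome, as a careful person would: the job done as asked, in the order asked, and still so for the second after the job is handed in, with the robot touching nothing.
It also fails if it takes over 72 s, if anything falls off the work surface, if the arm or the gripper's body presses on something with over 40 N, if the wrist force passes 120 N, or if a joint passes its speed limit or range.

### The arm

A 7-joint arm with a two-finger parallel gripper is mounted at the origin on a cart in front of the work surface, level with it; the furniture and walls round the work are solid. World frame = base frame: x ahead of the robot, y to its left, z up, the work surface at z = 0. Lengths are in m, angles in rad, forces in N, time in s.
With the tool pointing down it reaches from about 0.4 to 0.85 m from the base axis. Payload 10.4 kg.
Tool frame: the origin (TCP) lies at the very end of the fingers, on their centre line; the grasp point (between the pads) lies 19 mm behind it (grasp_offset is the distance from the TCP to the grasp point, in m); z points along the fingers, y is the line along which they close (so a half turn about z gives the same grasp; the last joint's range is limited). The gripper opens to 85 mm and grips with 20 to 120 N. Pads are 22 mm wide; open, the fingers measure 114 mm over their backs; the gripper's body (76 mm by 85 mm) begins 54 mm behind the grasp point. The pads swing forward as they close: fully open they stand 13 mm farther back than shut.
Start: joints at [-1.323, 0.332, -0.065, 1.46, 0.022, 1.35, -0.088], TCP at [0.167, 0.602, 0.231] pointing down, gripper open.
Joint ranges: [-2.6, 2.6], [-0.5, 2.12], [-1.47, 1.34], [0.16, 2.42], [-1.27, 4.41], [0.06, 2.06], [-2.6, 2.6]. Speed limits (rad/s): [2.22, 2.22, 2.79, 2.79, 3.14, 3.14, 3.14].

### API

Orientations are given as a unit quaternion [x, y, z, w].
In Python, from workcell import * gives the robot as it stands.
- The arm moves only by the tool jog_arm, never from a script. Its argument "plan" is a list of rows, each a list of 3 entries, a list of its own where there are three numbers: the turn, a rotation vector about the tool's x, y, z in rad, then the shift along the tool's x, y, z in m, then the finger opening in m, from 0 to 0.0854. A call has 1 to 8 rows; each row is the pose to reach, as a shift and turn from the pose commanded when the call began, along the tool's axes at that moment; what a row does not reach only later rows make up. A row lasts 1/12 s, in which the tool goes at most 41.7 mm and 7.16 degrees, less where a joint would pass 70% of its speed; a pose out of reach is approached as far as the arm can. A call with a gripper value outside its range is refused whole. The fingers move at their own pace and stop on an object; "force" is the grip in N (left out, the last holds). Time passes only in rows, so rows that repeat a pose let the fingers close. It gives the time, the measured TCP pose, the force, the opening and the grip force at its end, in the units of the state.
- get_obs(): the state, without advancing time (a new reading comes with each control period).
- camera(name): name is "scene" or "top" or "wrist"; returns a dict with "img" (384x512x3 uint8, red, green, blue), "mtx" (3x3 intrinsics, pixels), "extrinsics" (4x4, takes a point from camera to world coordinates). Camera axes: x right, y down, z forward; pixel columns grow to the right and rows downward; lengths in m; the calibration is good to about 2 mm. A picture is of the moment at which its call begins. There is no depth.
- hand_in(): hands the job in; it is judged then, once.
The state is a dict: "clock": time; "joint_pos": joint angles; "joint_velocities": joint speeds; "tau": joint torques, N m; "position": TCP position; "ee_rot": TCP orientation; "ft_force": force on the tool from outside, world axes, zero at the start; "torque": the same for the moment, N m; "grip_width": opening from 0.0 (shut) to 1.0 (fully open); "grasp_force": force on a finger pad.
Only numpy, scipy, OpenCV 4.12 (cv2) and the standard library are available. Lean on these libraries where they do the work, as an engineer would, in place of code of your own. Each camera call takes 0.05 s, during which the arm holds its last target. There are 200 camera calls.

## Working session

There is one attempt and no reset: what is moved stays moved. The work goes in short steps, Python scripts to look and compute and a tool call to move; the robot and the scene stay as the last step left them, time stands still between calls to the robot, and variables do not carry over. Pictures are saved under pics/ and viewed, at most 10 in all, crops included, and the job is handed in when it is done.

Besides the shell and the picture viewer there is one more tool, called by a JSON object that holds its "name" and its "arguments", one argument or row to a line. jog_arm: Moves the arm, as the interface text tells. Its arguments: {"type":"object","properties":{"plan":{"type":"array"},"force":{"type":"number"}},"required":["plan"]}

```bash
mkdir -p pics; ls; python3 - <<'E'
from workcell import *
import cv2, numpy as np
np.set_printoptions(precision=4,suppress=True)
o=get_obs()
for k,v in o.items(): print(k,np.array(v))
for n in ("top","scene"):
    c=camera(n); cv2.imwrite(f"pics/{n}0.png",c["img"][:,:,::-1]); np.savez(f"pics/{n}0.npz",**c)
    print(n,c["mtx"],c["extrinsics"])
E
```

```text
pics
clock 0.0
joint_pos [-1.3226  0.3329 -0.0647  1.4609  0.0216  1.3499 -0.0885]
joint_velocities [ 0.0006  0.0005  0.0013  0.0008 -0.0009 -0.      0.0015]
tau [ -0.0004 -62.5436   0.0489 -39.1608   0.0162   0.0098  -0.    ]
position [0.1671 0.6019 0.2305]
ee_rot [ 0.135   0.9908 -0.0007 -0.0001]
ft_force [-0.1809  0.1868  0.0536]
torque [ 0.0221 -0.0184  0.0081]
grasp_force 0.0
grip_width 1.0001932335179637
top [[447.4408   0.     256.5771]
 [  0.     447.4408 199.1543]
 [  0.       0.       1.    ]] [[ 0.0076 -0.9808  0.195   0.2561]
 [-0.9999 -0.0046  0.0159 -0.0797]
 [-0.0147 -0.1951 -0.9807  1.3847]
 [ 0.      0.      0.      1.    ]]
scene [[449.4211   0.     253.249 ]
 [  0.     449.4211 177.4159]
 [  0.       0.       1.    ]] [[ 0.911  -0.2716  0.3105  0.1345]
 [-0.412  -0.6367  0.6519 -0.9213]
 [ 0.0207 -0.7217 -0.6919  1.0025]
 [ 0.      0.      0.      1.    ]]
```

View pics/top0.png

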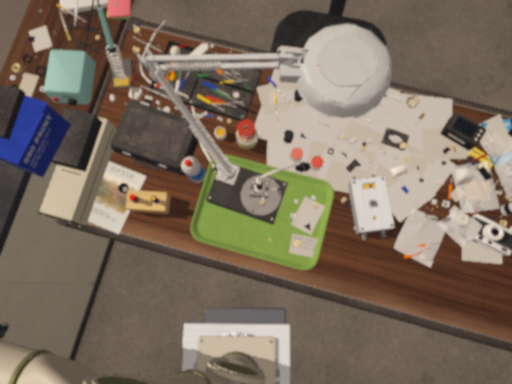

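View pics/scene0.png

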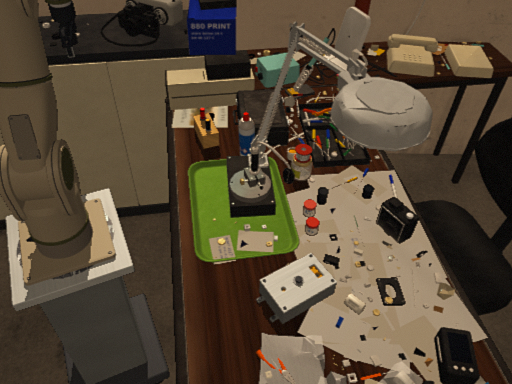

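```bash
python3 - <<'E'
import cv2, numpy as np
t=cv2.imread("pics/top0.png"); s=cv2.imread("pics/scene0.png")
f=lambda im,x,y,w,h:cv2.resize(im[y:y+h,x:x+w],(400,300),interpolation=cv2.INTER_CUBIC)
a=np.hstack([f(t,115,170,80,60),f(t,332,170,80,60)]); b=np.hstack([f(s,175,95,80,60),f(s,250,250,96,72)])
cv2.imwrite("pics/crop0.png",np.vstack([a,b]))
E
```

```text
(no output)
```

View pics/crop0.png

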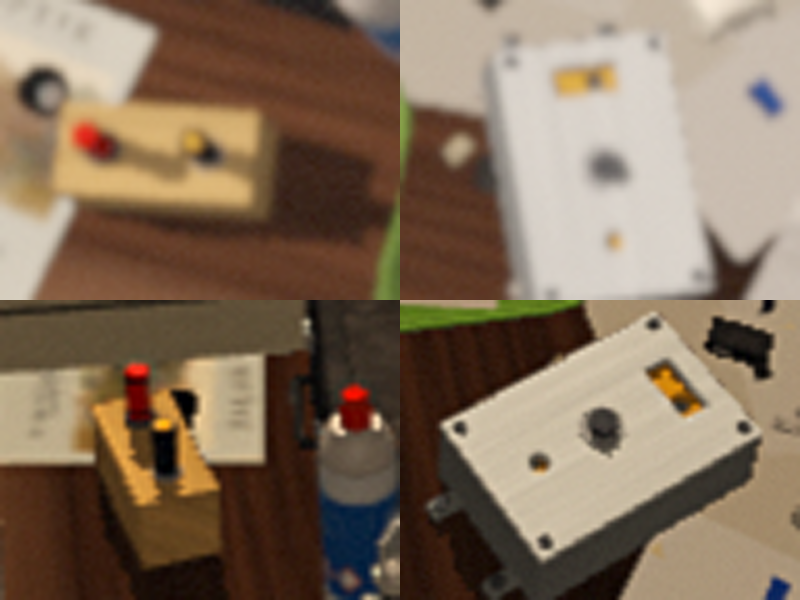

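```bash
cat > h.py <<'E'
import numpy as np, cv2
from scipy.spatial.transform import Rotation as R
np.set_printoptions(precision=4,suppress=True)
def ray(c,p):
    d=c["extrinsics"][:3,:3]@np.linalg.inv(c["mtx"])@[p[0],p[1],1]; return c["extrinsics"][:3,3],d
def on(c,p,z):
    o,d=ray(c,p); return o+d*(z-o[2])/d[2]
def tri(c1,p1,c2,p2):
    o1,d1=ray(c1,p1);o2,d2=ray(c2,p2)
    s=np.linalg.lstsq(np.c_[d1,-d2],o2-o1,rcond=None)[0]; a=o1+s[0]*d1;b=o2+s[1]*d2
    return (a+b)/2,np.linalg.norm(a-b)
def proj(c,X):
    E=np.linalg.inv(c["extrinsics"]); q=c["mtx"]@(E[:3,:3]@X+E[:3,3]); return q[:2]/q[2]
E
python3 - <<'E'
from h import *
t=np.load("pics/top0.npz");s=np.load("pics/scene0.npz")
for n,a,b,z in [("pin",(131.8,197),(202,108.8),.099),("bolt",(153.2,198),(207.2,119.8),.096),("piv",(373,203.2),(298.7,278.8),.064),("bh",(374.4,217.8),(283,288.3),.055),("slot",(368.6,185.6),(316.4,270.3),.055)]:
    print(n,on(t,a,z),on(s,b,z),tri(t,a,s,b))
q=lambda x,y:(115+x/5-.4,170+y/5-.4)
print("rack corners",[on(t,q(*p),.056)[:2] for p in [(62,105),(262,112),(258,208),(55,190)]])
E
```

```text
pin [0.5165 0.3087 0.099 ] [0.5183 0.3101 0.099 ] (array([0.5169, 0.3081, 0.1005]), np.float64(0.0014826706008504134))
bolt [0.5144 0.246  0.096 ] [0.5143 0.2478 0.096 ] (array([0.5139, 0.2457, 0.0976]), np.float64(0.0004210513351565122))
piv [ 0.508  -0.4069  0.064 ] [ 0.5103 -0.4077  0.064 ] (array([ 0.5092, -0.4074,  0.0636]), np.float64(0.0023975997785611867))
bh [ 0.4652 -0.4114  0.055 ] [ 0.466  -0.4113  0.055 ] (array([ 0.4655, -0.4114,  0.0552]), np.float64(0.0006884893337109124))
slot [ 0.564  -0.3981  0.055 ] [ 0.5668 -0.3986  0.055 ] (array([ 0.5653, -0.3985,  0.0552]), np.float64(0.0026842925320434527))
rack corners [array([0.5451, 0.3376]), array([0.5412, 0.2149]), array([0.4819, 0.2146]), array([0.4924, 0.3385])]
```

```bash
cat >> h.py <<'E'
def Rt(az):
    a=np.deg2rad(az); y=np.array([np.cos(a),np.sin(a),0]); z=np.array([0,0,-1.]); return np.c_[np.cross(y,z),y,z]
def go(o,p,az):
    R0=R.from_quat(o["ee_rot"]).as_matrix()
    print("turn",R.from_matrix(R0.T@Rt(az)).as_rotvec(),"shift",R0.T@(np.array(p)-o["position"]))
E
python3 -c "
from h import *;from workcell import get_obs
go(get_obs(),(.517,.309,.16),0)"
```

```text
turn [-0.001   0.0008  1.3   ] shift [-0.4155 -0.1886  0.0709]
```

{"name": "jog_arm", "arguments": {
  "plan": [
    [[0,0,1.3],[-0.4155,-0.1886,0.0709],0.0854],
    [[0,0,1.3],[-0.4155,-0.1886,0.0709],0.0854],
    [[0,0,1.3],[-0.4155,-0.1886,0.0709],0.0854],
    [[0,0,1.3],[-0.4155,-0.1886,0.0709],0.0854],
    [[0,0,1.3],[-0.4155,-0.1886,0.0709],0.0854],
    [[0,0,1.3],[-0.4155,-0.1886,0.0709],0.0854],
    [[0,0,1.3],[-0.4155,-0.1886,0.0709],0.0854],
    [[0,0,1.3],[-0.4155,-0.1886,0.0709],0.0854]
  ]
}}

```text
clock: 0.77
position: [0.4209, 0.3891, 0.1798]
ee_rot: [0.596, 0.803, -0.0, -0.0]
ft_force: [1.1, 2.1, 0.3]
grip_width: 1.002
grasp_force: 0.0
```

```bash
python3 -c "
from h import *;from workcell import get_obs
go(get_obs(),(.517,.309,.16),0)"
```

```text
turn [-0.0001 -0.      0.2939] shift [-0.1046  0.0688  0.0197]
```

{"name": "jog_arm", "arguments": {
  "plan": [
    [[0,0,0.294],[-0.1046,0.0688,0.0197],0.0854],
    [[0,0,0.294],[-0.1046,0.0688,0.0197],0.0854],
    [[0,0,0.294],[-0.1046,0.0688,0.0197],0.0854],
    [[0,0,0.294],[-0.1046,0.0688,0.0197],0.0854]
  ]
}}

```text
clock: 1.1
position: [0.5219, 0.3028, 0.159]
ee_rot: [0.71, 0.705, -0.001, 0.002]
ft_force: [0.7, -0.8, 0.5]
grip_width: 1.001
grasp_force: 0.0
```

```bash
python3 - <<'E'
from h import *;from workcell import *
o=get_obs(); print(o["position"],o["ee_rot"],o["ft_force"])
c=camera("wrist"); np.savez("pics/w1.npz",**c); cv2.imwrite("pics/w1.png",c["img"][:,:,::-1])
print(c["extrinsics"],c["mtx"][0])
h=cv2.cvtColor(c["img"],cv2.COLOR_RGB2HSV)
m=((h[...,1]>170)&((h[...,0]<8)|(h[...,0]>172))&(h[...,2]>70)).astype(np.uint8)
n,l,s,ce=cv2.connectedComponentsWithStats(m)
for i in range(1,n):
    if s[i,4]>60: print(s[i],ce[i],on(c,ce[i],.099))
print(proj(c,np.array([.517,.309,.099])),proj(c,np.array([.5143,.2465,.096])))
E
```

```text
[0.5219 0.3028 0.159 ] [ 0.7097  0.7045 -0.0012  0.0022] [ 0.6671 -0.7664  0.5044]
[[ 1.     -0.0075  0.0006  0.5224]
 [-0.007  -0.9603 -0.2787  0.3741]
 [ 0.0027  0.2787 -0.9604  0.3012]
 [ 0.      0.      0.      1.    ]] [288.5553   0.     252.2862]
[234 171  23  33 586] [245.43   187.6246] [0.5175 0.3162 0.099 ]
[244.8863 197.0575] [242.7144 269.7563]
```

View pics/w1.png

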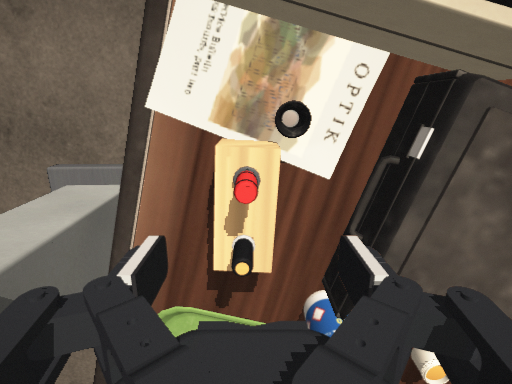

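{"name": "jog_arm", "arguments": {
  "plan": [
    [[0,0,0],[0.0025,0.0005,0.02],0.0854],
    [[0,0,0],[0.0025,0.0005,0.045],0.06],
    [[0,0,0],[0.0025,0.0005,0.07],0.045],
    [[0,0,0],[0.0025,0.0005,0.085],0.04],
    [[0,0,0],[0.0025,0.0005,0.093],0.04],
    [[0,0,0],[0.0025,0.0005,0.093],0.04]
  ],
  "force": 40
}}

```text
clock: 1.65
position: [0.5154, 0.3137, 0.0656]
ee_rot: [0.705, 0.71, -0.002, -0.0]
ft_force: [0.3, 0.6, 0.6]
grip_width: 0.472
grasp_force: 0.0
```

```bash
python3 - <<'E'
from h import *;from workcell import *
o=get_obs(); print(o["position"],o["ee_rot"],o["ft_force"])
c=camera("wrist"); np.savez("pics/w2.npz",**c)
h=cv2.cvtColor(c["img"],cv2.COLOR_RGB2HSV)
m=((h[...,1]>170)&((h[...,0]<8)|(h[...,0]>172))&(h[...,2]>70)).astype(np.uint8)
n,l,s,ce=cv2.connectedComponentsWithStats(m)
for i in range(1,n):
    if s[i,4]>60:
        x,y,w,hh=s[i,:4]; p=(x+w/2-.5,y+hh-w/2-.5); print(s[i],p,on(c,p,.099))
E
```

```text
[0.5154 0.3137 0.0656] [ 0.7046  0.7096 -0.0016 -0.0004] [0.3184 0.5729 0.5721]
[242 227  28  10  81] (np.float64(255.5), np.float64(222.5)) [0.5169 0.339  0.099 ]
[237 232  37  32 735] (np.float64(255.0), np.float64(245.0)) [0.5168 0.3289 0.099 ]
[ 236  257   40   39 1217] (np.float64(255.5), np.float64(275.5)) [0.5172 0.3145 0.099 ]
```

{"name": "jog_arm", "arguments": {
  "plan": [
    [[0,0,0],[0.001,0,0],0.015],
    [[0,0,0],[0.001,0,0],0.01],
    [[0,0,0],[0.001,0,0],0.01],
    [[0,0,0],[0.001,0,0],0.01],
    [[0,0,0],[0.001,0,0],0.01],
    [[0,0,0],[0.001,0,0],0.01]
  ],
  "force": 80
}}

```text
clock: 2.2
position: [0.5176, 0.3156, 0.0691]
ee_rot: [0.705, 0.709, 0.001, -0.0]
ft_force: [-1.4, 0.2, 6.4]
grip_width: 0.189
grasp_force: 78.2
```

{"name": "jog_arm", "arguments": {
  "plan": [
    [[0,0,0],[0,0,-0.01],0.01],
    [[0,0,0],[0,0,-0.03],0.01],
    [[0,0,0],[0,0,-0.06],0.01],
    [[0,0,0],[0,0,-0.095],0.01],
    [[0,0,0],[0,0,-0.135],0.01],
    [[0,0,0],[0,0,-0.175],0.01],
    [[0,0,0],[0,0,-0.185],0.01]
  ]
}}

```text
clock: 2.78
position: [0.5188, 0.3154, 0.2604]
ee_rot: [0.705, 0.709, 0.005, 0.001]
ft_force: [1.1, 0.1, -0.2]
grip_width: 0.179
grasp_force: 78.5
```

```bash
python3 - <<'E'
from h import *;from workcell import *
o=get_obs();print(o["joint_pos"])
go(o,(.45,.18,.25),-22); go(o,(.55,-.39,.21),-83)
E
```

```text
[-0.9007  0.2743  0.3461  1.4947 -0.0948  1.3794 -0.544 ]
turn [ 0.0063 -0.0073  0.3893] shift [-0.1351 -0.0696  0.0091]
turn [ 0.0018 -0.0103  1.454 ] shift [-0.7059  0.027   0.0464]
```

{"name": "jog_arm", "arguments": {
  "plan": [
    [[0,0,0.085],[-0.038,-0.014,0],0.01],
    [[0,0,0.17],[-0.076,-0.028,0],0.01],
    [[0,0,0.255],[-0.114,-0.042,0],0.01],
    [[0,0,0.34],[-0.152,-0.055,0],0.01],
    [[0,0,0.425],[-0.19,-0.068,0],0.01],
    [[0,0,0.51],[-0.23,-0.0775,0],0.01],
    [[0,0,0.595],[-0.27,-0.0775,0],0.01],
    [[0,0,0.68],[-0.31,-0.0775,0],0.01]
  ]
}}

```text
clock: 3.45
position: [0.4404, 0.0024, 0.2531]
ee_rot: [0.902, 0.432, 0.001, -0.001]
ft_force: [2.7, 0.4, -1.5]
grip_width: 0.187
grasp_force: 78.6
```

```bash
python3 - <<'E'
from h import *;from workcell import *
o=get_obs();print(o["joint_pos"])
go(o,(.45,-.2,.25),-62); go(o,(.56,-.395,.2),-82.5)
E
```

```text
[-0.7104 -0.1458  0.555   1.9095  0.0768  1.3555 -0.8544]
turn [-0.0007 -0.002   0.4042] shift [-0.1516  0.1344  0.0028]
turn [-0.001  -0.0018  0.762 ] shift [-0.2346  0.3424  0.0525]
```

{"name": "jog_arm", "arguments": {
  "plan": [
    [[0,0,0.1],[-0.0253,0.0224,0.0],0.01],
    [[0,0,0.18],[-0.0505,0.0448,0.0],0.01],
    [[0,0,0.26],[-0.0758,0.0672,0],0.01],
    [[0,0,0.34],[-0.101,0.1,0],0.01],
    [[0,0,0.42],[-0.12,0.135,0],0.01],
    [[0,0,0.5],[-0.14,0.17,0],0.01],
    [[0,0,0.58],[-0.16,0.205,0.01],0.01],
    [[0,0,0.66],[-0.18,0.24,0.02],0.01]
  ]
}}

```text
clock: 4.12
position: [0.5176, -0.2879, 0.2333]
ee_rot: [0.993, 0.117, 0.001, 0.0]
ft_force: [0.8, 0.4, -0.4]
grip_width: 0.182
grasp_force: 78.6
```

```bash
python3 - <<'E'
from h import *;from workcell import *
o=get_obs();print(o["joint_pos"])
go(o,(.563,-.397,.17),-82.5)
E
```

```text
[-0.2924  0.3447  0.9146  1.591  -0.2798  1.3414 -0.6789]
turn [ 0.0008 -0.0026  0.1037] shift [0.0187 0.1166 0.0634]
```

{"name": "jog_arm", "arguments": {
  "plan": [
    [[0,0,0.05],[0.006,0.035,0.02],0.01],
    [[0,0,0.104],[0.012,0.07,0.035],0.01],
    [[0,0,0.104],[0.017,0.1,0.05],0.01],
    [[0,0,0.104],[0.0187,0.1166,0.0634],0.01],
    [[0,0,0.104],[0.0187,0.1166,0.0634],0.01],
    [[0,0,0.104],[0.0187,0.1166,0.0634],0.01],
    [[0,0,0.104],[0.0187,0.1166,0.0634],0.01]
  ]
}}

```text
clock: 4.7
position: [0.5621, -0.3947, 0.1699]
ee_rot: [0.998, 0.067, 0.0, -0.0]
ft_force: [0.1, -0.3, -1.1]
grip_width: 0.182
grasp_force: 78.6
```

```bash
python3 - <<'E'
from h import *;from workcell import *
o=get_obs(); print(o["position"],o["ee_rot"],o["ft_force"])
c=camera("wrist"); np.savez("pics/w3.npz",**c); cv2.imwrite("pics/w3.png",cv2.resize(c["img"][:,:,::-1],(800,600),interpolation=cv2.INTER_CUBIC))
for n,p in dict(slot=(.5653,-.3985,.055),piv=(.5092,-.4074,.064),bh=(.4655,-.4114,.055)).items(): print(n,proj(c,np.array(p))*800/512)
P=o["position"]; print("tip",proj(c,P-[0,0,.061])*800/512)
E
```

```text
[ 0.5621 -0.3947  0.1699] [ 0.9978  0.0665  0.0004 -0.0001] [ 0.1194 -0.3349 -1.0672]
slot [403.0454 285.3755]
piv [405.0459 379.929 ]
bh [401.4542 434.9422]
tip [396.1639 319.3392]
```

View pics/w3.png

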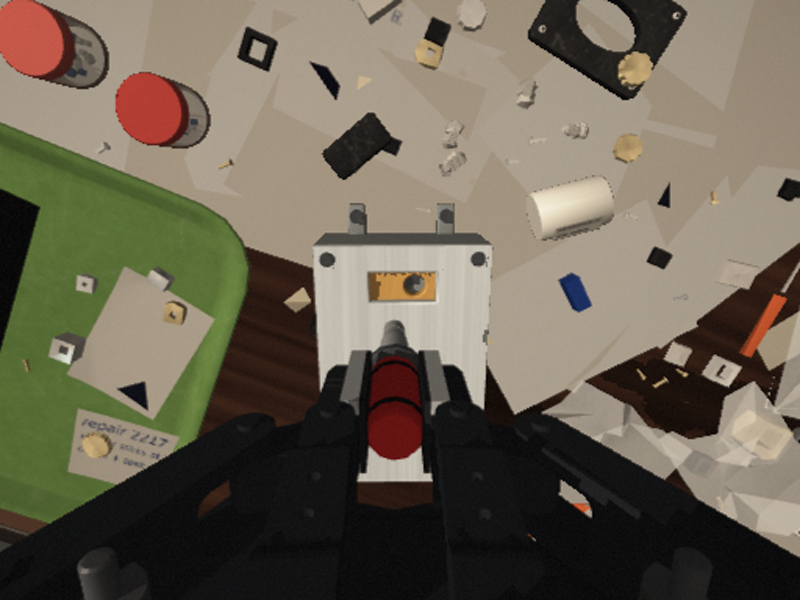

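```bash
python3 - <<'E'
from h import *
c=np.load("pics/w3.npz"); im=c["img"]
x0,y0=225,165
cr=im[y0:y0+40,x0:x0+64]
cv2.imwrite("pics/c3.png",cv2.resize(cr[:,:,::-1],(768,480),interpolation=cv2.INTER_CUBIC))
h=cv2.cvtColor(im,cv2.COLOR_RGB2HSV)
m=((h[...,1]>70)|(h[...,2]<110))[y0:y0+32,x0:x0+64].astype(np.uint8)
n,l,s,ce=cv2.connectedComponentsWithStats(m)
for i in range(1,n):
    if s[i,4]>30: print(s[i],ce[i]+[x0,y0])
E
```

```text
[ 11   9  43  19 747] [256.5622 182.5448]
```

View pics/c3.png

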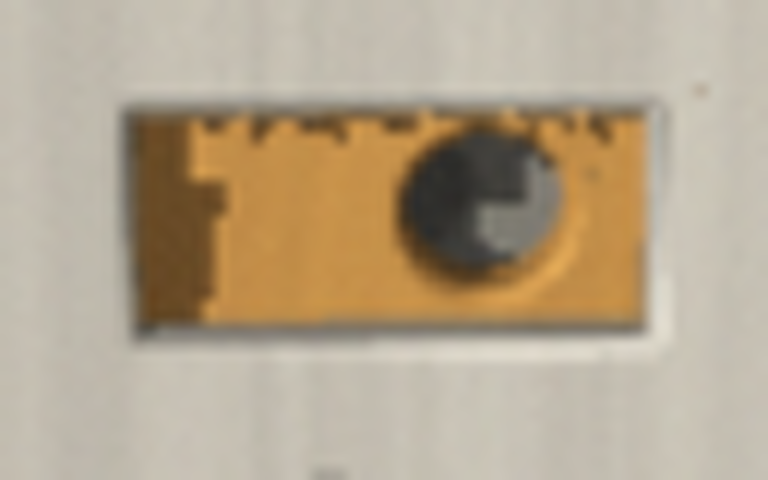

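```bash
python3 - <<'E'
from h import *
c=np.load("pics/w3.npz")
f=lambda u,v,z:on(c,(225+u/12-.46,165+v/12-.46),z)
S=f(396,228,.055); H=f(482,206,.0485)
print("corners",[f(*p,.055)[:2] for p in [(125,103),(668,103),(668,353),(133,345)]])
print("slot",S,"hole",H)
X=S[:2]-np.array([.4655,-.4114]); print("ux",np.degrees(np.arctan2(X[1],X[0])),np.hypot(*X))
a=np.deg2rad(7.5);U=np.array([[np.cos(a),np.sin(a)],[-np.sin(a),np.cos(a)]]); print("hole in unit",U@(H-S)[:2])
# tip and unit edges in image
t=np.array([394,325])/800*512-.3; print("tip",on(c,t,.109))
e=lambda x,y:on(c,np.array([x,y])/1.5625-.2,.055)
print("edges",[e(*p)[:2] for p in [(315,246),(490,246)]])
E
```

```text
corners [array([ 0.5714, -0.3764]), array([ 0.5769, -0.4174]), array([ 0.5573, -0.4206]), array([ 0.5524, -0.3793])]
slot [ 0.5644 -0.3982  0.055 ] hole [ 0.5654 -0.405   0.0485]
ux 7.5768072261365305 0.09977109580075753
hole in unit [ 0.0001 -0.0069]
tip [ 0.5594 -0.3938  0.109 ]
edges [array([ 0.5819, -0.3448]), array([ 0.5953, -0.4447])]
```

```bash
python3 - <<'E'
from h import *
c=np.load("pics/w3.npz"); im=c["img"]
cr=im[198:298,205:305]
cv2.imwrite("pics/c4.png",cv2.resize(cr[:,:,::-1],(600,600),interpolation=cv2.INTER_CUBIC))
P=np.array([.5621,-.3947,.1699]); ux=np.array([.991,.132,0])
for n,dz,r in [("tip",-.061,.0042),("nose",-.05,.005),("collar bot",-.013,.012),("collar top",-.008,.012),("top",.030,.009)]:
    print(n,[6*(proj(c,P+[0,0,dz]+ux*k)-[205,198]) for k in (r,0,-r)])
E
```

```text
tip [array([291.6147,   6.411 ]), array([291.5367,  38.6173]), array([291.4596,  70.4816])]
nose [array([291.9414,  28.8255]), array([291.8416,  69.0021]), array([291.7432, 108.645 ])]
collar bot [array([293.4673,  83.4719]), array([293.1477, 199.1734]), array([292.8404, 310.4639])]
collar top [array([293.7014, 102.3816]), array([293.3677, 221.0997]), array([293.0472, 335.1617])]
top [array([295.9482, 331.6925]), array([295.5828, 441.8574]), array([295.2312, 547.8488])]
```

View pics/c4.png

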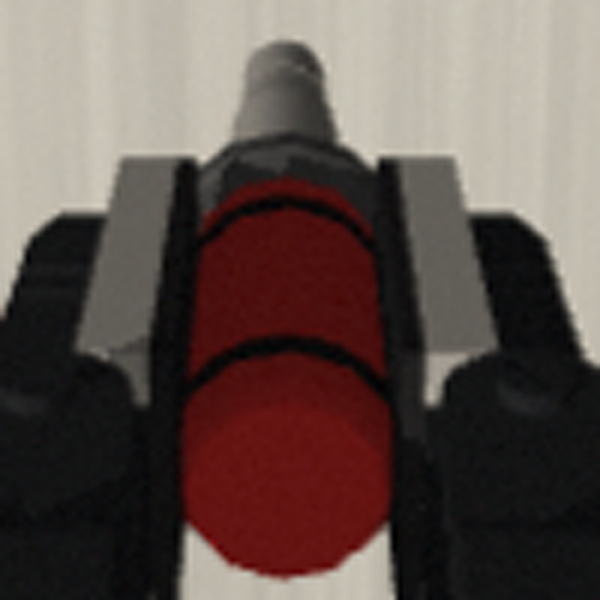

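```bash
python3 - <<'E'
from h import *
from scipy.optimize import least_squares
c=np.load("pics/w3.npz"); P=np.array([.5621,-.3947,.1699]); ux=np.array([.991,.132,0]);uy=np.array([-.132,.991,0])
M=[(-.048,.0044,40),(0,.012,133),(.005,.012,155),(.043,-.009,577),(.043,.009,400)]
def res(q,tilt=True):
    a,h=q[:2]; t=q[2] if len(q)>2 else 0
    return [6*(proj(c,P+[0,0,h+z]+ux*(a+r+t*z))-[205,198])[1]-v for z,r,v in M]
for x0 in ([0,-.013],[0,-.013,0]):
    s=least_squares(res,x0); print(s.x,s.fun)
h=s.x[1]
for z,r,obs in [(.043,.009,209),(-.044,.005,76)]:
    a,b=[6*proj(c,P+[0,0,h+z]+ux*s.x[0]+uy*k) for k in (r,-r)]; print("width",np.linalg.norm(a-b),obs)
print(c["extrinsics"][:3,3])
E
```

```text
[-0.0077 -0.0188] [  7.9271   2.0351  -0.4465   9.7807 -15.3857]
[-0.012  -0.0288 -0.0536] [-4.3045  4.4325  3.2427  3.0201 -6.3191]
width 213.58668358128685 209
width 75.40111253631002 76
[ 0.6314 -0.3846  0.3124]
```

```bash
python3 - <<'E'
from h import *;from workcell import *
o=get_obs(); P=o["position"]; print(P)
C={}
for n in("scene","top"):
    c=camera(n); C[n]=c; np.savez(f"pics/{n}5.npz",**c)
    h=cv2.cvtColor(c["img"],cv2.COLOR_RGB2HSV)
    m=((h[...,1]>150)&((h[...,0]<8)|(h[...,0]>172))&(h[...,2]>40)).astype(np.uint8)
    k,l,s,ce=cv2.connectedComponentsWithStats(m)
    print(n,[(s[i],ce[i]) for i in range(1,k) if s[i,4]>5 and np.linalg.norm(ce[i]-proj(c,P))<40])
    for d in (-.061,-.013,.011,.03): print(d,proj(c,P+[0,0,d]))
q=proj(C["scene"],P-[0,0,.02]).astype(int); cr=C["scene"]["img"][q[1]-25:q[1]+35,q[0]-40:q[0]+40]; print(q)
cv2.imwrite("pics/c5.png",cv2.resize(cr[:,:,::-1],(800,600),interpolation=cv2.INTER_CUBIC))
E
```

```text
[ 0.5624 -0.3943  0.1702]
scene [(array([304, 202,   2,   6,  11], dtype=int32), array([304.4545, 204.7273])), (array([306, 218,   8,  11,  61], dtype=int32), array([309.5574, 223.4262])), (array([315, 231,   7,  16,  76], dtype=int32), array([317.6579, 238.3553]))]
-0.061 [316.5714 256.6434]
-0.013 [318.9732 244.4511]
0.011 [320.2313 238.0642]
0.03 [321.2561 232.862 ]
top []
-0.061 [371.5828 181.9521]
-0.013 [375.6334 177.9791]
0.011 [377.7745 175.879 ]
0.03 [379.5283 174.1588]
[318 246]
```

View pics/c5.png

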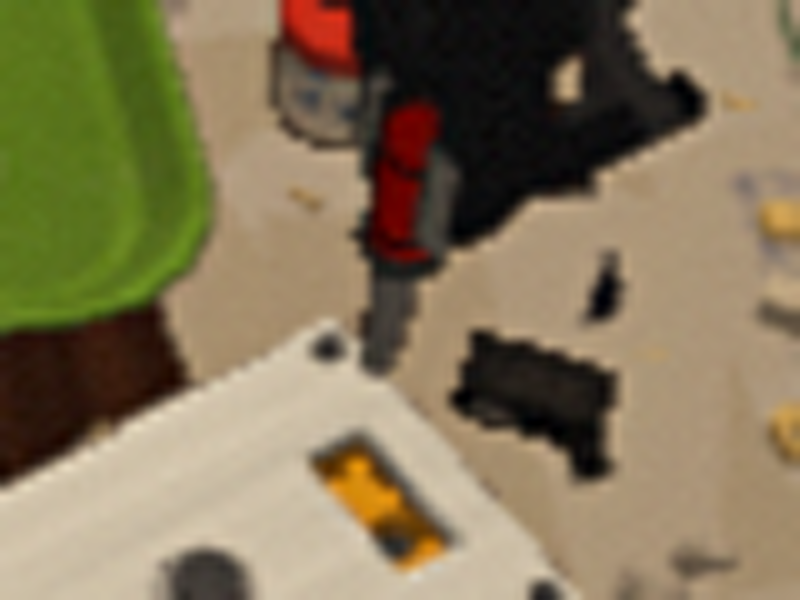

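{"name": "jog_arm", "arguments": {
  "plan": [
    [[0,0,0],[0.003,0.006,0.01],0.01],
    [[0,0,0],[0.0065,0.012,0.022],0.01],
    [[0,0,0],[0.0065,0.012,0.034],0.01],
    [[0,0,0],[0.0065,0.012,0.038],0.01],
    [[0,0,0],[0.0065,0.012,0.038],0.01],
    [[0,0,0],[0.0065,0.012,0.038],0.01]
  ]
}}

```text
clock: 5.35
position: [0.5697, -0.406, 0.1304]
ee_rot: [0.998, 0.066, -0.0, -0.0]
ft_force: [0.1, -0.5, -1.4]
grip_width: 0.189
grasp_force: 78.6
```

```bash
python3 - <<'E'
from h import *;from workcell import *
o=get_obs(); P=o["position"]; print(P,o["ee_rot"],o["ft_force"])
c=camera("wrist"); np.savez("pics/w6.npz",**c)
q=proj(c,np.array([.565,-.400,.055])).astype(int); x0,y0=q[0]-40,q[1]-25; print(x0,y0)
cr=c["img"][y0:y0+60,x0:x0+80]
cv2.imwrite("pics/c6.png",cv2.resize(cr[:,:,::-1],(800,600),interpolation=cv2.INTER_CUBIC))
E
```

```text
[ 0.5697 -0.406   0.1304] [ 0.9978  0.0662 -0.0005 -0.0003] [ 0.0935 -0.4828 -1.421 ]
205 177
```

View pics/c6.png

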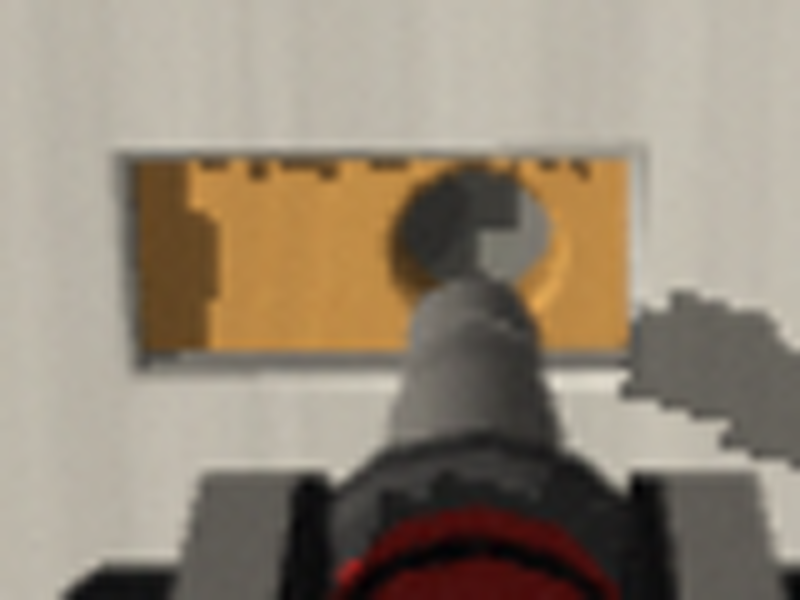

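```bash
python3 - <<'E'
from h import *
c=np.load("pics/w6.npz")
f=lambda u,v,z:on(c,(205+u/10-.45,177+v/10-.45),z)
a=np.deg2rad(7.6);U=np.array([[np.cos(a),np.sin(a)],[-np.sin(a),np.cos(a)]])
S=np.mean([f(*p,.055) for p in[(118,152),(647,148),(640,385),(132,372)]],0); print("slot",S)
H=f(472,229,.0485); print("hole",H,U@(H-S)[:2])
for z in(.057,.060,.064,.069): T=f(468,278,z); print(z,"tip centre rel hole",U@(T-H)[:2]-[.0044,0])
for z in(.057,.060,.064,.069): print("tip width",np.linalg.norm(f(413,310,z)-f(525,310,z)))
E
```

```text
slot [ 0.5646 -0.3982  0.055 ]
hole [ 0.5664 -0.405   0.0485] [ 0.0009 -0.007 ]
0.057 tip centre rel hole [-0.0057  0.0003]
0.06 tip centre rel hole [-0.0047  0.0003]
0.064 tip centre rel hole [-0.0033  0.0003]
0.069 tip centre rel hole [-0.0015  0.0002]
tip width 0.008879294649884434
tip width 0.008755870680385714
tip width 0.008591305387720677
tip width 0.008385598771889421
```

{"name": "jog_arm", "arguments": {
  "plan": [
    [[0,0,0],[0.003,0.0003,0.003],0.01],
    [[0,0,0],[0.003,0.0003,0.006],0.01],
    [[0,0,0],[0.003,0.0003,0.009],0.01],
    [[0,0,0],[0.003,0.0003,0.011],0.01],
    [[0,0,0],[0.003,0.0003,0.011],0.01],
    [[0,0,0],[0.003,0.0003,0.011],0.01]
  ]
}}

```text
clock: 5.9
position: [0.5729, -0.406, 0.1199]
ee_rot: [0.998, 0.066, -0.0, -0.0]
ft_force: [0.4, 0.4, -0.9]
grip_width: 0.182
grasp_force: 78.6
```

```bash
python3 - <<'E'
from h import *;from workcell import *
o=get_obs(); P=o["position"]; print(P,o["ft_force"],o["torque"])
c=camera("wrist"); np.savez("pics/w7.npz",**c)
q=proj(c,np.array([.565,-.400,.055])).astype(int); x0,y0=q[0]-40,q[1]-25; print(x0,y0)
cr=c["img"][y0:y0+60,x0:x0+80]
cv2.imwrite("pics/c7.png",cv2.resize(cr[:,:,::-1],(800,600),interpolation=cv2.INTER_CUBIC))
E
```

```text
[ 0.5729 -0.406   0.1199] [ 0.4249  0.3511 -0.9306] [-0.0242  0.0273  0.0014]
204 186
```

View pics/c7.png

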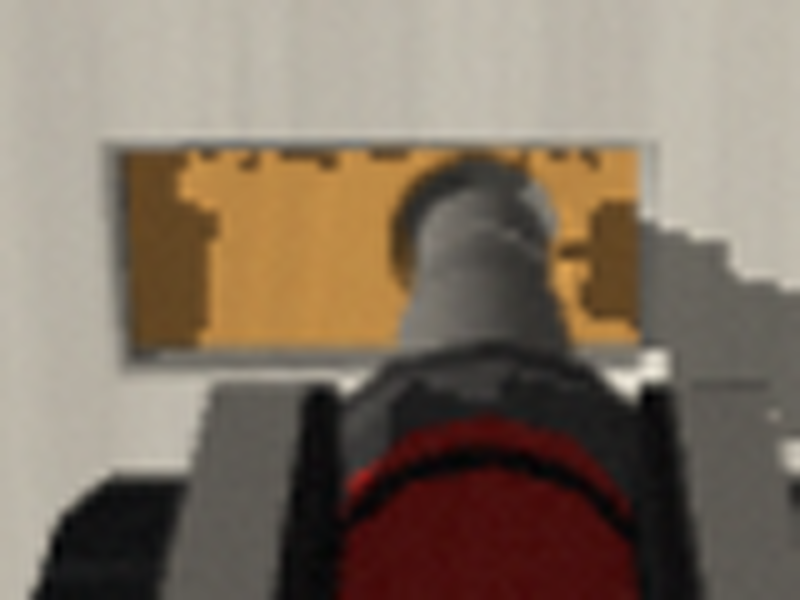

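{"name": "jog_arm", "arguments": {
  "plan": [
    [[0,0,0],[-0.0005,0,0.001],0.01],
    [[0,0,0],[-0.0005,0,0.002],0.01],
    [[0,0,0],[-0.0005,0,0.003],0.01],
    [[0,0,0],[-0.0005,0,0.004],0.01],
    [[0,0,0],[-0.0005,0,0.005],0.01],
    [[0,0,0],[-0.0005,0,0.006],0.01],
    [[0,0,0],[-0.0005,0,0.007],0.01],
    [[0,0,0],[-0.0005,0,0.007],0.01]
  ]
}}

```text
clock: 6.62
position: [0.5724, -0.406, 0.1127]
ee_rot: [0.998, 0.066, -0.0, -0.0]
ft_force: [0.7, 0.6, -1.1]
grip_width: 0.184
grasp_force: 78.6
```

{"name": "jog_arm", "arguments": {
  "plan": [
    [[0,0,0],[0,0,0.001],0.01],
    [[0,0,0],[0,0,0.002],0.01],
    [[0,0,0],[0,0,0.003],0.01],
    [[0,0,0],[0,0,0.004],0.01],
    [[0,0,0],[0,0,0.004],0.01]
  ]
}}

```text
clock: 7.03
position: [0.5726, -0.4062, 0.1093]
ee_rot: [0.998, 0.066, 0.0, 0.0]
ft_force: [0.1, -0.0, 3.1]
grip_width: 0.183
grasp_force: 79.2
```

{"name": "jog_arm", "arguments": {
  "plan": [
    [[0,0,0],[0,0,-0.002],0.01],
    [[0,0,0],[0,0,-0.002],0.01],
    [[0,0,0],[0,-0.001,-0.002],0.01],
    [[0,0,0],[0,-0.002,-0.002],0.01],
    [[0,0,0],[0,-0.003,-0.002],0.01],
    [[0,0,0],[0,-0.004,-0.002],0.01],
    [[0,0,0],[0,-0.004,-0.002],0.01]
  ]
}}

```text
clock: 7.62
position: [0.572, -0.4018, 0.1109]
ee_rot: [0.998, 0.066, -0.0, -0.0]
ft_force: [0.5, 0.5, -0.2]
grip_width: 0.184
grasp_force: 78.7
```

{"name": "jog_arm", "arguments": {
  "plan": [
    [[0,0,0],[0,-0.001,0],0.01],
    [[0,0,0],[0,-0.002,0],0.01],
    [[0,0,0],[0,-0.0025,0],0.01],
    [[0,0,0],[0,-0.0025,0],0.01]
  ]
}}

```text
clock: 7.95
position: [0.5717, -0.3995, 0.111]
ee_rot: [0.998, 0.066, 0.0, -0.0]
ft_force: [0.8, 0.2, -0.9]
grip_width: 0.186
grasp_force: 78.7
```

```bash
python3 - <<'E'
from h import *;from workcell import *
o=get_obs(); P=o["position"]; print(P,o["ft_force"],o["torque"])
c=camera("wrist"); np.savez("pics/w8.npz",**c)
for name in("w7","w8"):
    c=np.load(f"pics/{name}.npz"); h=cv2.cvtColor(c["img"],cv2.COLOR_RGB2HSV)
    b=(h[...,0]>12)&(h[...,0]<24)&(h[...,1]>110)
    a=proj(c,np.array([.5646,-.3982,.05])).astype(int); x0=a[0]-32
    print(name,x0,a[1]-15)
    for v in range(a[1]-14,a[1]+14,1): print("".join("#" if t else "." for t in b[v,x0:x0+60]), v)
E
```

```text
[ 0.5717 -0.3995  0.111 ] [ 0.7924  0.2167 -0.8822] [-0.0183  0.0121  0.0171]
w7 210 194
............................................................ 195
............................................................ 196
............................................................ 197
............................................................ 198
............................................................ 199
............................................................ 200
.......###################################################.. 201
.......#################################....##############.. 202
.......###############################.........###########.. 203
.......#############################............##########.. 204
.......#############################.............#########.. 205
.......############################..............########... 206
.......###########################................#######... 207
.......###########################................########.. 208
.......############################...............########.. 209
.......############################.
[... 1939 characters left out ...]
#############......................##########. 215
......#####################.....................###########. 216
......####################...................##############. 217
......####################.................################. 218
.......###################.................################. 219
.......###################.................################. 220
.......##################..................################. 221
.......##################..................################. 222
.......#################.....................##############. 223
.......#.......########........................######....... 224
............................................................ 225
```

```bash
python3 - <<'E'
from h import *
a=np.deg2rad(7.6);U=np.array([[np.cos(a),np.sin(a)],[-np.sin(a),np.cos(a)]]);S=np.array([.5645,-.3982])
for n,hp,tp,tz in [("w7",(251.7,207.7),None,0),("w8",(260.5,211),(252.2,205),.0499)]:
    c=np.load(f"pics/{n}.npz"); print(n,"hole",1e3*U@(on(c,hp,.0485)[:2]-S),"far edge of slot",1e3*U@(on(c,(hp[0],200.7 if n=="w7" else 204.3),.049)[:2]-S))
    if tp: print("tip far edge",1e3*U@(on(c,tp,tz)[:2]-S))
print("TCP",1e3*U@(np.array([.5717,-.3995])-S))
# nose side edges in w8, rows 214..218
c=np.load("pics/w8.npz")
cr=cv2.cvtColor(c["img"],cv2.COLOR_RGB2GRAY)[202:224:2,240:275]
for r in cr: print(" ".join("%3d"%x for x in r))
E
```

```text
w7 hole [ 0.8949 -7.4428] far edge of slot [ 6.8459 -7.4451]
w8 hole [ 1.1295 -7.4913] far edge of slot [ 6.6456 -7.4316]
tip far edge [ 6.3979 -1.222 ]
TCP [ 6.9648 -2.2408]
186 180 178 180 182 182 182 180 181 183 183 184 185 180 183 185 187 190 187 187 189 190 186 185 187 186 187 183 182 180 182 181 179 179 185
101 100 102 102 101 115 148 140 103 107 106 109 105 103 106 107 108 107 105 106 104 115 144 148 149 120 147 106 106 116 142 107 107 120 157
144 142 143 138 140 144 147 132 119 109 100  91  80  69  59  55  53  47  47  57  62  59  58  60  70 101 131 138 143 141 140 136 139 142 145
145 142 144 145 149 146 131 121 114 106 103 101  93  81  60  53  52  49  46  53  57  60  61  62  60  59  69 103 139 140 145 142 141 142 145
143 142 145 147 148 137 126 125 114 100  92  81  74  68  60  60  67  55  50  55  57  60  60  61  58  60  60  64  70  98 146 142 143 145 144
143 143 143 148 147 132 119 108 100  96  91  82  73  65  57  54  51  52  52  56  60  59  59  61  58  58  61  60  59  61  69  73  76  87  88
140 142 145 149 146 131 116 115 108 103  93  87  81  73  63  58  52  51  53  58  61  60  60  61  59  58  62  55  56  63  70  74  73  74  76
141 144 146 146 138 125 121 117 111 103  96  88  81  75  63  57  52  51  52  54  57  61  60  58  60  58  56  54  59  69  72  74  74  75  76
142 143 146 145 124 122 119 116 109 102  95  88  81  73  63  59  53  51  52  51  59  88  98 108 103  56  55  61  69  71  75  74  75  72  76
143 143 147 140 125 123 121 112  91  74  68  53  42  41  40  42  47  49  51  50  59  79  66  68  65  68  69  69  72  74  73  76  72  75  74
141 137  97  57  49  47  42  40  42  48  47  52  55  56  51  44  35  31  28  29  37  60  88 135 147 137 123  72  72  74  76  75  75  74  76
```

{"name": "jog_arm", "arguments": {
  "plan": [
    [[0,0,0],[-0.0008,0.002,0],0.01],
    [[0,0,0],[-0.0016,0.004,0],0.01],
    [[0,0,0],[-0.0023,0.0062,0],0.01],
    [[0,0,0],[-0.0023,0.0062,0],0.01],
    [[0,0,0],[-0.0023,0.0062,0.001],0.01],
    [[0,0,0],[-0.0023,0.0062,0.002],0.01],
    [[0,0,0],[-0.0023,0.0062,0.003],0.01],
    [[0,0,0],[-0.0023,0.0062,0.003],0.01]
  ]
}}

```text
clock: 8.67
position: [0.5701, -0.4059, 0.1076]
ee_rot: [0.998, 0.066, -0.0, -0.0]
ft_force: [-0.5, 0.7, 0.4]
grip_width: 0.183
grasp_force: 78.7
```

{"name": "jog_arm", "arguments": {
  "plan": [
    [[0,0,0],[0,0,0.001],0.01],
    [[0,0,0],[0,0,0.002],0.01],
    [[0,0,0],[0,0,0.003],0.01],
    [[0,0,0],[0,0,0.003],0.01]
  ]
}}

```text
clock: 9.0
position: [0.5701, -0.406, 0.1047]
ee_rot: [0.998, 0.066, -0.0, -0.0]
ft_force: [-0.0, -0.2, -0.9]
grip_width: 0.185
grasp_force: 78.7
```

{"name": "jog_arm", "arguments": {
  "plan": [
    [[0,0,0],[0,-0.001,0],0.01],
    [[0,0,0],[0,-0.002,0],0.01],
    [[0,0,0],[0,-0.003,0],0.01],
    [[0,0,0],[0,-0.004,0],0.01],
    [[0,0,0],[0,-0.005,0],0.01],
    [[0,0,0],[0,-0.006,0],0.01],
    [[0,0,0],[0,-0.007,0],0.01],
    [[0,0,0],[0,-0.007,0],0.01]
  ]
}}

```text
clock: 9.67
position: [0.5691, -0.3992, 0.1051]
ee_rot: [0.998, 0.066, -0.0, 0.0]
ft_force: [-0.8, -3.9, -1.3]
grip_width: 0.183
grasp_force: 78.5
```

{"name": "jog_arm", "arguments": {
  "plan": [
    [[0,0,0],[0,-0.001,0],0.01],
    [[0,0,0],[0,-0.0018,0],0.01],
    [[0,0,0],[0,-0.0018,0],0.01],
    [[0,0,0],[0,-0.0018,0.001],0.01],
    [[0,0,0],[0,-0.0018,0.002],0.01],
    [[0,0,0],[0,-0.0018,0.003],0.01],
    [[0,0,0],[0,-0.0018,0.004],0.01],
    [[0,0,0],[0,-0.0018,0.004],0.01]
  ]
}}

```text
clock: 10.33
position: [0.569, -0.3974, 0.1008]
ee_rot: [0.998, 0.066, 0.0, -0.0]
ft_force: [-1.0, -3.7, 1.1]
grip_width: 0.182
grasp_force: 78.8
```

{"name": "jog_arm", "arguments": {
  "plan": [
    [[0,0,0],[0,0,0.001],0.01],
    [[0,0,0],[0,0,0.002],0.01],
    [[0,0,0],[0,0,0.002],0.01]
  ]
}}

```text
clock: 10.58
position: [0.569, -0.3973, 0.0987]
ee_rot: [0.998, 0.066, -0.0, -0.0]
ft_force: [-1.0, -3.8, 0.7]
grip_width: 0.183
grasp_force: 78.8
```

{"name": "jog_arm", "arguments": {
  "plan": [
    [[0,0,0],[0,0.0003,0.001],0.01],
    [[0,0,0],[0,0.0006,0.002],0.01],
    [[0,0,0],[0,0.0008,0.003],0.01],
    [[0,0,0],[0,0.001,0.004],0.01],
    [[0,0,0],[0,0.001,0.005],0.01],
    [[0,0,0],[0,0.001,0.006],0.01],
    [[0,0,0],[0,0.001,0.006],0.01]
  ]
}}

```text
clock: 11.17
position: [0.5691, -0.3981, 0.0925]
ee_rot: [0.998, 0.066, -0.0, -0.0]
ft_force: [-0.2, -1.6, -1.2]
grip_width: 0.182
grasp_force: 78.6
```

Smooth. Continue downwards.

{"name": "jog_arm", "arguments": {
  "plan": [
    [[0,0,0],[0,0,0.001],0.01],
    [[0,0,0],[0,0,0.002],0.01],
    [[0,0,0],[0,0,0.003],0.01],
    [[0,0,0],[0,0,0.004],0.01],
    [[0,0,0],[0,0,0.005],0.01],
    [[0,0,0],[0,0,0.006],0.01],
    [[0,0,0],[0,0,0.006],0.01]
  ]
}}

```text
clock: 11.75
position: [0.569, -0.3985, 0.0868]
ee_rot: [0.998, 0.066, -0.0, 0.0]
ft_force: [-0.8, -1.8, -1.0]
grip_width: 0.184
grasp_force: 78.6
```

{"name": "jog_arm", "arguments": {
  "plan": [
    [[0,0,0],[0,0,0.001],0.01],
    [[0,0,0],[0,0,0.002],0.01],
    [[0,0,0],[0,0,0.003],0.01],
    [[0,0,0],[0,0,0.004],0.01],
    [[0,0,0],[0,0,0.005],0.01],
    [[0,0,0],[0,0,0.006],0.01],
    [[0,0,0],[0,0,0.006],0.01]
  ]
}}

```text
clock: 12.33
position: [0.569, -0.3985, 0.0807]
ee_rot: [0.998, 0.066, -0.0, 0.0]
ft_force: [-0.6, -3.8, -1.5]
grip_width: 0.182
grasp_force: 78.6
```

{"name": "jog_arm", "arguments": {
  "plan": [
    [[0,0,0],[0,0.0005,0.001],0.01],
    [[0,0,0],[0,0.0007,0.002],0.01],
    [[0,0,0],[0,0.0007,0.003],0.01],
    [[0,0,0],[0,0.0007,0.004],0.01],
    [[0,0,0],[0,0.0007,0.005],0.01],
    [[0,0,0],[0,0.0007,0.006],0.01],
    [[0,0,0],[0,0.0007,0.006],0.01]
  ]
}}

```text
clock: 12.92
position: [0.5692, -0.3988, 0.0746]
ee_rot: [0.998, 0.066, -0.0, -0.0]
ft_force: [-1.2, -1.4, -1.6]
grip_width: 0.184
grasp_force: 78.6
```

Great; final stretch (seat expected at about TCP z 0.068).

{"name": "jog_arm", "arguments": {
  "plan": [
    [[0,0,0],[0,0.0002,0.001],0.01],
    [[0,0,0],[0,0.0003,0.002],0.01],
    [[0,0,0],[0,0.0003,0.003],0.01],
    [[0,0,0],[0,0.0003,0.004],0.01],
    [[0,0,0],[0,0.0003,0.005],0.01],
    [[0,0,0],[0,0.0003,0.006],0.01],
    [[0,0,0],[0,0.0003,0.006],0.01]
  ]
}}

```text
clock: 13.5
position: [0.5692, -0.399, 0.0686]
ee_rot: [0.998, 0.066, -0.0, -0.0]
ft_force: [-1.7, 1.8, -1.3]
grip_width: 0.183
grasp_force: 78.7
```

{"name": "jog_arm", "arguments": {
  "plan": [
    [[0,0,0],[0,0,0.0005],0.01],
    [[0,0,0],[0,0,0.001],0.01],
    [[0,0,0],[0,0,0.0015],0.01],
    [[0,0,0],[0,0,0.002],0.01],
    [[0,0,0],[0,0,0.002],0.01]
  ]
}}

```text
clock: 13.92
position: [0.5694, -0.3992, 0.068]
ee_rot: [0.998, 0.066, 0.0, -0.0]
ft_force: [-5.6, 4.8, 9.8]
grip_width: 0.185
grasp_force: 80.1
```

{"name": "jog_arm", "arguments": {
  "plan": [
    [[0,0,0],[0,0,-0.001],0.03],
    [[0,0,0],[0,0,-0.001],0.06],
    [[0,0,0],[0,0,-0.001],0.07],
    [[0,0,0],[0,0,-0.005],0.07],
    [[0,0,0],[0,0,-0.02],0.07],
    [[0,0,0],[0,0,-0.05],0.07],
    [[0,0,0],[0,0,-0.085],0.07],
    [[0,0,0],[0,0,-0.12],0.07]
  ]
}}

```text
clock: 14.58
position: [0.5689, -0.3995, 0.1894]
ee_rot: [0.998, 0.066, -0.0, 0.0]
ft_force: [0.3, -1.0, 0.1]
grip_width: 0.815
grasp_force: 0.0
```

```bash
python3 - <<'E'
from h import *;from workcell import *
o=get_obs(); P=o["position"]; print(P,o["ee_rot"],o["joint_pos"])
c=camera("wrist"); np.savez("pics/w9.npz",**c)
h=cv2.cvtColor(c["img"],cv2.COLOR_RGB2HSV)
m=((h[...,1]>160)&((h[...,0]<8)|(h[...,0]>172))&(h[...,2]>60)).astype(np.uint8)
n,l,s,ce=cv2.connectedComponentsWithStats(m)
for i in range(1,n):
    if s[i,4]>60: x,y,w,hh=s[i,:4]; p=(x+w/2-.5,y+hh-w*.47-.5); print(s[i],on(c,p,.098))
print(proj(c,np.array([.5645,-.3982,.098])))
go(o,(.45,-.2,.2),-62)
E
```

```text
[ 0.5689 -0.3995  0.1894] [ 0.9978  0.0661 -0.0001  0.0002] [ 0.0037  0.6367  0.8539  1.3417 -0.4745  1.3715 -0.5883]
[  10   15   45   46 1388] [ 0.6639 -0.2226  0.098 ]
[  81   58   42   43 1359] [ 0.6418 -0.2729  0.098 ]
[242 178  20  28 416] [ 0.5656 -0.3983  0.098 ]
[251.1967 197.3586]
turn [ 0.0003  0.0002 -0.3563] shift [-0.0916 -0.2134 -0.0106]
```

{"name": "jog_arm", "arguments": {
  "plan": [
    [[0,0,0],[0,-0.01,-0.038],0.07],
    [[0,0,-0.06],[-0.018,-0.042,-0.055],0.07],
    [[0,0,-0.13],[-0.036,-0.078,-0.06],0.07],
    [[0,0,-0.2],[-0.054,-0.114,-0.06],0.07],
    [[0,0,-0.27],[-0.072,-0.15,-0.06],0.07],
    [[0,0,-0.34],[-0.088,-0.186,-0.06],0.07],
    [[0,0,-0.41],[-0.0915,-0.225,-0.06],0.07],
    [[0,0,-0.48],[-0.089,-0.265,-0.06],0.07]
  ]
}}

```text
clock: 15.3
position: [0.4444, -0.1484, 0.2479]
ee_rot: [0.953, 0.302, 0.001, -0.0]
ft_force: [1.9, 0.3, 0.4]
grip_width: 0.824
grasp_force: 0.0
```

```bash
python3 - <<'E'
from h import *;from workcell import *
o=get_obs()
go(o,(.44,0,.25),-41);go(o,(.455,.15,.22),-14); go(o,(.5143,.2475,.17),0)
E
```

```text
turn [ 0.0005 -0.0031 -0.2417] shift [ 0.0819 -0.1238 -0.0018]
turn [ 0.0012 -0.0029 -0.713 ] shift [ 0.1804 -0.2378  0.0285]
turn [ 0.0016 -0.0028 -0.9573] shift [ 0.2849 -0.2834  0.0788]
```

{"name": "jog_arm", "arguments": {
  "plan": [
    [[0,0,-0.1],[0.0225,-0.034,0],0.07],
    [[0,0,-0.2],[0.045,-0.068,0],0.07],
    [[0,0,-0.31],[0.068,-0.102,0],0.07],
    [[0,0,-0.42],[0.092,-0.135,0],0.07],
    [[0,0,-0.53],[0.118,-0.166,0],0.07],
    [[0,0,-0.64],[0.145,-0.197,0.005],0.07],
    [[0,0,-0.75],[0.175,-0.223,0.01],0.07],
    [[0,0,-0.86],[0.21,-0.242,0.02],0.07]
  ]
}}

```text
clock: 15.97
position: [0.4786, 0.173, 0.2289]
ee_rot: [0.739, 0.674, 0.002, -0.0]
ft_force: [1.3, -0.5, 1.3]
grip_width: 0.814
grasp_force: 0.0
```

```bash
python3 - <<'E'
from h import *;from workcell import *
o=get_obs()
go(o,(.5143,.2475,.14),0)
E
```

```text
turn [ 0.0022 -0.0035 -0.0917] shift [0.0771 0.0285 0.0892]
```

{"name": "jog_arm", "arguments": {
  "plan": [
    [[0,0,-0.05],[0.025,0.009,0.028],0.07],
    [[0,0,-0.092],[0.05,0.018,0.055],0.07],
    [[0,0,-0.092],[0.07,0.026,0.075],0.07],
    [[0,0,-0.092],[0.0771,0.0285,0.079],0.07],
    [[0,0,-0.092],[0.0771,0.0285,0.079],0.07],
    [[0,0,-0.092],[0.0771,0.0285,0.079],0.07],
    [[0,0,-0.092],[0.0771,0.0285,0.079],0.07]
  ]
}}

```text
clock: 16.55
position: [0.5153, 0.2429, 0.15]
ee_rot: [0.71, 0.704, 0.001, 0.0]
ft_force: [0.4, -0.6, -0.4]
grip_width: 0.818
grasp_force: 0.0
```

```bash
python3 - <<'E'
from h import *;from workcell import *
o=get_obs(); P=o["position"]; print(P,o["ee_rot"])
c=camera("wrist"); np.savez("pics/w10.npz",**c)
q=proj(c,np.array([.5143,.2475,.096])); print(q)
h=cv2.cvtColor(c["img"],cv2.COLOR_RGB2HSV)
m=((h[...,0]>15)&(h[...,0]<32)&(h[...,1]>150)&(h[...,2]>90)).astype(np.uint8)
n,l,s,ce=cv2.connectedComponentsWithStats(m)
for i in range(1,n):
    if s[i,4]>25 and np.linalg.norm(ce[i]-q)<40: print(s[i],ce[i],on(c,ce[i],.096))
E
```

```text
[0.5153 0.2429 0.15  ] [0.71   0.7042 0.0011 0.0003]
[250.0852 202.1121]
```

```bash
python3 - <<'E'
from h import *;from workcell import *
print(get_obs()["position"])
c=np.load("pics/w10.npz"); h=cv2.cvtColor(c["img"],cv2.COLOR_RGB2HSV)
for v in range(176,222,3): print(v," ".join("%d/%d/%d"%tuple(h[v,u]) for u in range(236,266,4)))
E
```

```text
[0.5152 0.243  0.15  ]
176 22/95/249 20/103/243 21/22/232 20/9/247 21/10/247 21/51/241 21/96/246 22/97/248
179 22/94/249 17/33/208 18/22/138 120/9/27 0/6/44 20/21/218 17/121/208 22/96/248
182 22/95/248 21/21/210 150/11/24 30/9/29 0/0/33 0/0/31 23/19/230 22/95/247
185 21/94/244 90/9/28 90/10/25 165/17/30 120/9/30 0/9/30 20/20/226 22/97/248
188 21/95/243 90/13/20 165/19/27 60/9/29 0/0/31 60/17/30 22/22/126 22/96/248
191 23/95/249 150/12/22 30/8/34 150/7/38 150/7/38 158/29/35 17/23/99 22/96/247
194 20/103/243 150/8/31 30/8/31 17/142/138 60/8/33 150/6/42 15/108/71 22/97/248
197 16/122/157 150/8/32 21/137/247 22/133/249 22/132/249 150/9/30 15/54/47 22/97/248
200 16/122/148 120/15/34 23/133/250 23/130/250 22/133/250 20/144/241 150/9/27 22/96/247
203 16/124/163 15/15/34 22/133/249 22/133/249 22/133/249 20/142/241 15/114/96 21/97/248
206 16/125/161 0/0/28 23/132/250 23/133/250 22/134/250 13/79/58 17/117/220 22/97/247
209 16/124/161 17/126/138 165/13/38 16/141/145 14/135/106 14/99/62 21/100/246 22/97/247
212 17/120/162 16/122/152 15/122/142 17/116/110 21/102/245 21/100/246 21/98/247 21/97/247
215 16/124/163 16/121/152 17/122/144 16/123/164 22/92/250 21/98/246 21/100/246 22/96/247
218 11/139/46 10/137/52 11/127/58 13/135/66 14/133/102 14/132/116 15/127/142 16/126/186
221 9/133/44 8/122/48 8/130/49 9/135/49 10/133/50 8/125/51 8/140/40 9/125/43
```

{"name": "jog_arm", "arguments": {
  "plan": [
    [[0,0,0],[0.0045,-0.001,0.02],0.05],
    [[0,0,0],[0.0045,-0.001,0.045],0.045],
    [[0,0,0],[0.0045,-0.001,0.07],0.04],
    [[0,0,0],[0.0045,-0.001,0.08],0.04],
    [[0,0,0],[0.0045,-0.001,0.084],0.04],
    [[0,0,0],[0.0045,-0.001,0.084],0.04],
    [[0,0,0],[0.0045,-0.001,0.084],0.04],
    [[0,0,0],[0.0045,-0.001,0.084],0.04]
  ]
}}

```text
clock: 17.27
position: [0.5145, 0.249, 0.0657]
ee_rot: [0.709, 0.705, 0.001, 0.0]
ft_force: [-0.5, -0.5, 0.8]
grip_width: 0.463
grasp_force: 0.0
```

```bash
python3 - <<'E'
from h import *;from workcell import *
o=get_obs(); P=o["position"]; print(P,o["ee_rot"],o["ft_force"])
c=camera("wrist"); np.savez("pics/w11.npz",**c)
q=proj(c,np.array([.5143,.2475,.096])); print(q)
h=cv2.cvtColor(c["img"],cv2.COLOR_RGB2HSV)
m=((h[...,0]>15)&(h[...,0]<32)&(h[...,1]>118)&(h[...,2]>120)).astype(np.uint8)
n,l,s,ce=cv2.connectedComponentsWithStats(m)
for i in range(1,n):
    if s[i,4]>25 and np.linalg.norm(ce[i]-q)<50: print(s[i],ce[i],on(c,ce[i],.096))
E
```

```text
[0.5145 0.249  0.0657] [0.7093 0.7049 0.0012 0.0002] [-0.4528 -0.4668  0.7615]
[251.3418 275.8617]
[267 240  27  41 681] [281.3157 262.8355] [0.5274 0.2539 0.096 ]
[222 244  11  34 130] [227.9385 265.1615] [0.5041 0.2529 0.096 ]
[237 264  26  23 464] [249.2392 275.2888] [0.5134 0.2478 0.096 ]
```

{"name": "jog_arm", "arguments": {
  "plan": [
    [[0,0,0],[-0.0012,-0.0005,0],0.03],
    [[0,0,0],[-0.0012,-0.0005,0],0.01],
    [[0,0,0],[-0.0012,-0.0005,0],0.01],
    [[0,0,0],[-0.0012,-0.0005,0],0.01],
    [[0,0,0],[-0.0012,-0.0005,0],0.01],
    [[0,0,0],[-0.0012,-0.0005,0],0.01]
  ],
  "force": 80
}}

```text
clock: 17.82
position: [0.5133, 0.2476, 0.0648]
ee_rot: [0.709, 0.705, 0.0, -0.0]
ft_force: [-2.4, -1.5, 5.5]
grip_width: 0.184
grasp_force: 77.9
```

{"name": "jog_arm", "arguments": {
  "plan": [
    [[0,0,0],[0,0,-0.01],0.01],
    [[0,0,0],[0,0,-0.03],0.01],
    [[0,0,0],[0,0,-0.06],0.01],
    [[0,0,0],[0,0,-0.095],0.01],
    [[0,0,0],[-0.02,-0.01,-0.125],0.01],
    [[0,0,0.06],[-0.05,-0.025,-0.15],0.01],
    [[0,0,0.12],[-0.085,-0.04,-0.165],0.01],
    [[0,0,0.2],[-0.12,-0.055,-0.175],0.01]
  ]
}}

```text
clock: 18.48
position: [0.4572, 0.1266, 0.2414]
ee_rot: [0.777, 0.63, 0.001, 0.0]
ft_force: [1.1, 0.3, -0.6]
grip_width: 0.18
grasp_force: 78.1
```

```bash
python3 - <<'E'
from h import *;from workcell import *
o=get_obs()
for w in [((.43,0,.24),-38),((.43,-.15,.24),-54),((.4654,-.35,.24),-75)]: go(o,*w)
E
```

```text
turn [ 0.0016 -0.0024  0.4549] shift [-0.1295 -0.0005  0.0012]
turn [ 0.0012 -0.0027  0.7341] shift [-0.2763  0.0306  0.0009]
turn [ 0.0008 -0.0029  1.1006] shift [-0.4646  0.1066  0.0007]
```

{"name": "jog_arm", "arguments": {
  "plan": [
    [[0,0,0.1],[-0.04,0,0],0.01],
    [[0,0,0.21],[-0.08,0,0],0.01],
    [[0,0,0.32],[-0.12,0,0],0.01],
    [[0,0,0.43],[-0.158,0.006,0],0.01],
    [[0,0,0.54],[-0.196,0.014,0],0.01],
    [[0,0,0.64],[-0.236,0.022,0],0.01],
    [[0,0,0.73],[-0.275,0.031,0],0.01],
    [[0,0,0.8],[-0.312,0.046,0],0.01]
  ]
}}

```text
clock: 19.15
position: [0.4373, -0.1895, 0.2399]
ee_rot: [0.961, 0.276, 0.001, -0.001]
ft_force: [1.4, 0.0, -1.3]
grip_width: 0.182
grasp_force: 78.1
```

```bash
python3 - <<'E'
from h import *;from workcell import *
o=get_obs()
for w in [((.4654,-.4114,.18),-82.4),((.4654,-.4114,.135),-82.4)]: go(o,*w)
E
```

```text
turn [-0.0012 -0.0023  0.4262] shift [-0.0939  0.2031  0.0595]
turn [-0.0012 -0.0023  0.4262] shift [-0.094   0.2031  0.1045]
```

{"name": "jog_arm", "arguments": {
  "plan": [
    [[0,0,0.08],[-0.016,0.035,0],0.01],
    [[0,0,0.16],[-0.032,0.07,0.01],0.01],
    [[0,0,0.24],[-0.048,0.105,0.02],0.01],
    [[0,0,0.32],[-0.064,0.14,0.035],0.01],
    [[0,0,0.4],[-0.08,0.173,0.05],0.01],
    [[0,0,0.426],[-0.0935,0.203,0.06],0.01],
    [[0,0,0.426],[-0.0935,0.203,0.06],0.01],
    [[0,0,0.426],[-0.0935,0.203,0.06],0.01]
  ]
}}

```text
clock: 19.82
position: [0.4664, -0.4106, 0.1783]
ee_rot: [0.998, 0.067, -0.001, 0.0]
ft_force: [0.4, 0.2, 0.2]
grip_width: 0.184
grasp_force: 78.3
```

{"name": "jog_arm", "arguments": {
  "plan": [
    [[0,0,0],[0,0,0.02],0.01],
    [[0,0,0],[0,0,0.04],0.01],
    [[0,0,0],[0,0,0.055],0.01],
    [[0,0,0],[0,0,0.06],0.01],
    [[0,0,0],[0,0,0.06],0.01],
    [[0,0,0],[0,0,0.06],0.01]
  ]
}}

```text
clock: 20.32
position: [0.4689, -0.408, 0.1202]
ee_rot: [0.998, 0.07, 0.001, 0.0]
ft_force: [-0.4, -0.7, -0.3]
grip_width: 0.183
grasp_force: 78.3
```

```bash
python3 - <<'E'
from h import *;from workcell import *
o=get_obs(); P=o["position"]; print(P,o["ee_rot"],o["ft_force"])
c=camera("wrist"); np.savez("pics/w12.npz",**c)
for n,p in dict(hole=(.4654,-.4114,.055),tip=P-[0,0,.0448]).items(): print(n,proj(c,np.array(p)))
q=proj(c,np.array([.4654,-.4114,.055])).astype(int)
g=cv2.cvtColor(c["img"],cv2.COLOR_RGB2HSV)
for v in range(q[1]-14,q[1]+24): print(v,"".join("#" if s>100 and 10<h<26 else "x" if b<70 else "o" if b<130 else "." for h,s,b in g[v,q[0]-30:q[0]+30]))
print(q[0]-30)
E
```

```text
[ 0.4689 -0.408   0.1202] [0.9975 0.07   0.0006 0.0001] [-0.4274 -0.7443 -0.2735]
hole [257.2961 207.5531]
tip [253.5777 212.079 ]
193 ............................................................
194 ............................................................
195 ............................................................
196 ............................................................
197 ............................................................
198 ............................................................
199 ............................................................
200 .............................ooo............................
201 ..........................ooxxxxooo.........................
202 .........................ooxxxxxxxxo........................
203 ........................ooxxxxxxxxxxo.......................
204 ........................oxxxxxxxxxxxo#......................
205 .......................oxxxxxxxxxxxx##......................
206 .......................ooxxxxxxxxxxo##......................
207 .......................oooooxxxxxx####.................
[... 804 characters left out ...]
......................o.................oooooo
221 ......................................................oooooo
222 ........................ooxo..........o................ooooo
223 ...................ooxxxxxxxxxo........o...................o
224 .......oooo...o..oxxxxxxxxxxxxxxxoo.....oooo................
225 ooooooooxxo...oooxxxxxxxxxxxxxxxxxxo....oxxxooooooooo.......
226 oooooooxxxx..ooxxxxxxxxxxxxxxxxxxxxxo...oxxxooooooooo.......
227 oooooooxxxxo.oxxxxxxxxxxxxxxxxxxxxxxxoo.oxxxooooooooo.......
228 oooooooxxxxo.xxxxxxxxxxxxxxxxxxxxxxxxxxoxxxxxooooooooo......
229 oooooooxxxxoxxxxxxxxxxxxxxxxxxxxxxxxxxxxxxxxxooooooooo......
230 oooooooxxxxxxxxxxx#xxxxxxxxxxxxxxxxxxxxxxxxxxooooooooo......
227
```

```bash
python3 - <<'E'
from h import *
c=np.load("pics/w12.npz"); a=np.deg2rad(7.6);U=np.array([[np.cos(a),np.sin(a)],[-np.sin(a),np.cos(a)]])
H=on(c,(257.4,207.4),.055); T=on(c,(254.8,206.7),.0754); P=np.array([.4689,-.408])
print(H,T,"hole-tip(unit)",1e3*U@(H-T)[:2]+[3.5,0],"hole-TCP",1e3*U@(H[:2]-P))
g=cv2.cvtColor(c["img"],cv2.COLOR_RGB2GRAY)
for v in (205,206,207,208,210,213,215): print(v,g[v,246:270])
E
```

```text
[ 0.4655 -0.4115  0.055 ] [ 0.4729 -0.4082  0.0754] hole-tip(unit) [-4.2358 -2.2178] hole-TCP [-3.7946 -2.9849]
205 [208 213 214 182 101  67  57  55  57  57  57  59  57  57  56  55  57  92
 175 217 225 219 224 220]
206 [208 214 207 138  88  70  67  57  55  58  57  56  56  55  57  57  64  82
 144 196 232 223 224 222]
207 [208 214 207 142 109 111 101  91  78  66  59  56  56  57  57  62  94 159
 189 209 235 227 223 223]
208 [209 207 180 135 124 117 103  95  84  71  64  65  67  68  67  69  80 138
 201 214 236 229 224 222]
210 [177 149 143 133 125 116 107  94  83  73  67  65  66  87 138 164 191 201
 213 230 239 226 221 221]
213 [152 144 141 133 124 114 106  94  81  72  65  65  64  88 160 188 202 233
 245 234 219 220 223 220]
215 [150 146 139 133 124 116 105  94  82  75  67  65  65 103 198 233 238 233
 225 219 219 220 222 220]
```

{"name": "jog_arm", "arguments": {
  "plan": [
    [[0,0,0],[-0.002,0.002,0],0.01],
    [[0,0,0],[-0.004,0.004,0.004],0.01],
    [[0,0,0],[-0.004,0.004,0.008],0.01],
    [[0,0,0],[-0.004,0.004,0.012],0.01],
    [[0,0,0],[-0.004,0.004,0.014],0.01],
    [[0,0,0],[-0.004,0.004,0.014],0.01],
    [[0,0,0],[-0.004,0.004,0.014],0.01]
  ]
}}

```text
clock: 20.95
position: [0.4647, -0.4129, 0.1047]
ee_rot: [0.998, 0.069, -0.0, -0.0]
ft_force: [-0.5, 0.8, -0.3]
grip_width: 0.182
grasp_force: 78.3
```

```bash
python3 - <<'E'
from h import *;from workcell import *
o=get_obs(); P=o["position"]; print(P,o["ee_rot"],o["ft_force"])
c=camera("wrist"); np.savez("pics/w13.npz",**c)
for n,p in dict(hole=(.4655,-.4115,.055),tip=P-[0,0,.0448]).items(): print(n,proj(c,np.array(p)))
q=proj(c,np.array([.4655,-.4115,.055])).astype(int)
g=cv2.cvtColor(c["img"],cv2.COLOR_RGB2HSV)
for v in range(q[1]-12,q[1]+16): print(v,"".join("#" if s>100 and 10<h<26 else "x" if b<70 else "o" if b<130 else "-" if b<180 else "." for h,s,b in g[v,q[0]-25:q[0]+25]))
print(q[0]-25)
E
```

```text
[ 0.4647 -0.4129  0.1047] [ 0.9976  0.0694 -0.0002 -0.0002] [-0.5329  0.8041 -0.3424]
hole [251.768  208.1778]
tip [253.5622 211.955 ]
196 ..................................................
197 ..................................................
198 ..................................................
199 ..................................................
200 ......................-------.....................
201 .....................-ooxxxooo-...................
202 ....................ooxxxxxxxxo-..................
203 ...................ooxxxxxxxxxxx-.................
204 ..................ooxxxxxxxxxxxxo.................
205 ..................oxxxxxxxxxxxxx##................
206 .................-ooxxxxxxxxxxxx##...-............
207 .................oo#oxxooooooxx###..-----.........
208 .................oo##oo-oooooox####-oooo-.........
209 .................oo##----ooooooo##.oooo-..........
210 .................oooo---ooooooxoo#oooooo--........
211 .................ooo----ooooooxxo-oooooooo----....
212 .................-o------oooooxxxooooooooooooo---.
213 ..................-------oooooxxxoooooooooooooooo-
214 ..................------ooooooxxxooooooooooooooooo
215 ...................------oooooxxxooooooooooooooooo
216 ...................-----ooooooxxxooooooooooooooooo
217 ...................----oooooooooxooooooooooooooooo
218 ...................--oo-------oooooooooooooooooooo
219 .................---........-----ooooooooooooooooo
220 ................-..........---------oo-ooooooooooo
221 .........................-------------oooooooooooo
222 ....................-----ooxo----------ooooooooooo
223 ............-......-ooxxxxxxxxxo--------oooooooooo
226
```

```bash
python3 - <<'E'
from h import *
c=np.load("pics/w13.npz"); a=np.deg2rad(7.6);U=np.array([[np.cos(a),np.sin(a)],[-np.sin(a),np.cos(a)]])
H=on(c,(251.8,208),.055); 
for v in (206,207): T=on(c,(251.9,v),.0599); print(H,"hole-tip",1e3*U@(H-T)[:2]+[3.5,0])
E
```

```text
[ 0.4656 -0.4115  0.055 ] hole-tip [0.2825 0.0633]
[ 0.4656 -0.4115  0.055 ] hole-tip [1.01   0.0678]
```

{"name": "jog_arm", "arguments": {
  "plan": [
    [[0,0,0],[0.0006,0,0.001],0.01],
    [[0,0,0],[0.0006,0,0.0025],0.01],
    [[0,0,0],[0.0006,0,0.004],0.01],
    [[0,0,0],[0.0006,0,0.0055],0.01],
    [[0,0,0],[0.0006,0,0.007],0.01],
    [[0,0,0],[0.0006,0,0.008],0.01],
    [[0,0,0],[0.0006,0,0.008],0.01]
  ]
}}

```text
clock: 21.58
position: [0.4653, -0.4128, 0.0967]
ee_rot: [0.998, 0.069, -0.0, -0.0]
ft_force: [0.0, -0.5, -1.3]
grip_width: 0.178
grasp_force: 78.3
```

Entered the cover (tip ≈ 0.052). Next the plate.

{"name": "jog_arm", "arguments": {
  "plan": [
    [[0,0,0],[0,0,0.001],0.01],
    [[0,0,0],[0,0,0.002],0.01],
    [[0,0,0],[0,0,0.003],0.01],
    [[0,0,0],[0,0,0.004],0.01],
    [[0,0,0],[0,0,0.005],0.01],
    [[0,0,0],[0,0,0.006],0.01],
    [[0,0,0],[0,0,0.006],0.01]
  ]
}}

```text
clock: 22.17
position: [0.4653, -0.4128, 0.0907]
ee_rot: [0.998, 0.069, -0.0, -0.0]
ft_force: [-0.1, 0.3, -1.0]
grip_width: 0.182
grasp_force: 78.3
```

{"name": "jog_arm", "arguments": {
  "plan": [
    [[0,0,0],[0,0,0.001],0.01],
    [[0,0,0],[0,0,0.002],0.01],
    [[0,0,0],[0,0,0.003],0.01],
    [[0,0,0],[0,0,0.004],0.01],
    [[0,0,0],[0,0,0.005],0.01],
    [[0,0,0],[0,0,0.006],0.01],
    [[0,0,0],[0,0,0.007],0.01],
    [[0,0,0],[0,0,0.007],0.01]
  ]
}}

```text
clock: 22.83
position: [0.4653, -0.4128, 0.0837]
ee_rot: [0.998, 0.069, -0.0, -0.0]
ft_force: [-0.9, -0.2, -0.5]
grip_width: 0.18
grasp_force: 78.3
```

{"name": "jog_arm", "arguments": {
  "plan": [
    [[0,0,0],[0,0,0.001],0.01],
    [[0,0,0],[0,0,0.002],0.01],
    [[0,0,0],[0,0,0.003],0.01],
    [[0,0,0],[0,0,0.0045],0.01],
    [[0,0,0],[0,0,0.006],0.01],
    [[0,0,0],[0,0,0.0075],0.01],
    [[0,0,0],[0,0,0.009],0.01],
    [[0,0,0],[0,0,0.009],0.01]
  ]
}}

```text
clock: 23.5
position: [0.4652, -0.4128, 0.0746]
ee_rot: [0.998, 0.069, -0.0, -0.0]
ft_force: [-0.7, -0.3, -0.5]
grip_width: 0.178
grasp_force: 78.3
```

Seat expected at TCP z ≈ 0.064.

{"name": "jog_arm", "arguments": {
  "plan": [
    [[0,0,0],[0,0,0.002],0.01],
    [[0,0,0],[0,0,0.004],0.01],
    [[0,0,0],[0,0,0.006],0.01],
    [[0,0,0],[0,0,0.008],0.01],
    [[0,0,0],[0,0,0.009],0.01],
    [[0,0,0],[0,0,0.01],0.01],
    [[0,0,0],[0,0,0.0115],0.01],
    [[0,0,0],[0,0,0.0115],0.01]
  ]
}}

```text
clock: 24.17
position: [0.4654, -0.413, 0.0639]
ee_rot: [0.998, 0.069, 0.0, -0.0]
ft_force: [-1.5, 2.2, 4.9]
grip_width: 0.179
grasp_force: 78.9
```

{"name": "jog_arm", "arguments": {
  "plan": [
    [[0,0,0],[0,0,0.0007],0.01],
    [[0,0,0],[0,0,0.0007],0.01],
    [[0,0,0],[0,0,0],0.03],
    [[0,0,0],[0,0,0],0.06],
    [[0,0,0],[0,0,0],0.07],
    [[0,0,0],[0,0,-0.01],0.07],
    [[0,0,0],[0,0,-0.04],0.07],
    [[0,0,0],[0,0,-0.08],0.07]
  ]
}}

```text
clock: 24.83
position: [0.4642, -0.4117, 0.1425]
ee_rot: [0.998, 0.069, -0.002, -0.001]
ft_force: [1.0, 0.4, 0.5]
grip_width: 0.826
grasp_force: 0.0
```

{"name": "jog_arm", "arguments": {
  "plan": [
    [[0,0,0],[-0.01,0,-0.03],0.07],
    [[0,0,0],[-0.01,0,-0.06],0.07],
    [[0,0,0],[-0.01,-0.03,-0.08],0.07],
    [[0,0,0],[-0.01,-0.07,-0.08],0.07],
    [[0,0,0],[-0.01,-0.1,-0.08],0.07],
    [[0,0,0],[-0.01,-0.1,-0.08],0.07],
    [[0,0,0],[-0.01,-0.1,-0.08],0.07]
  ]
}}

```text
clock: 25.42
position: [0.4427, -0.3127, 0.2241]
ee_rot: [0.997, 0.072, 0.001, -0.001]
ft_force: [0.5, -0.6, -0.7]
grip_width: 0.815
grasp_force: 0.0
```

```bash
python3 - <<'E'
from h import *;from workcell import *
c=[camera(n) for n in("top","scene")]
cand={}
for n,k in zip(("top","scene"),c):
    h=cv2.cvtColor(k["img"],cv2.COLOR_RGB2HSV)
    for nm,X,m in [("pin",(.565,-.398,.09),(h[...,1]>150)&((h[...,0]<8)|(h[...,0]>172))&(h[...,2]>40)),("bolt",(.4655,-.4115,.09),(h[...,2]<60)),("cap",(.4655,-.4115,.095),(h[...,1]>110)&(h[...,0]>15)&(h[...,0]<32)&(h[...,2]>120))]:
        q=proj(k,np.array(X)); a,l,s,ce=cv2.connectedComponentsWithStats(m.astype(np.uint8))
        print(n,nm,q,[(s[i].tolist(),ce[i].round(1).tolist()) for i in range(1,a) if np.linalg.norm(ce[i]-q)<9])
t,s=c
print("pin top expected",proj(t,np.array([.565,-.398,.098])),proj(s,np.array([.565,-.398,.098])))
print("bolt top expected",proj(t,np.array([.4655,-.4115,.095])),proj(s,np.array([.4655,-.4115,.095])))
E
```

```text
top pin [371.2715 182.6291] []
top bolt [377.3641 215.8555] []
top cap [377.7942 215.5828] []
scene pin [317.3134 262.1315] [([313, 258, 9, 15, 89], [316.9, 265.3])]
scene bolt [283.8421 280.2953] [([280, 280, 8, 12, 64], [283.5, 285.9])]
scene cap [283.9853 279.1042] [([282, 278, 5, 4, 16], [284.2, 279.4])]
pin top expected [371.9147 182.0004] [317.7032 260.1996]
bolt top expected [377.7942 215.5828] [283.9853 279.1042]
```

```bash
python3 -c "
from workcell import *
print(hand_in())"
```

```text
the job is handed in; nothing more can be done
None
```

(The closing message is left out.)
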